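Lock the ribbon winder with its notch at the top

TASK

Lock the ribbon winder ready for loading: with gentle fingertip friction turn its free-spinning wooden drum, top going away from the robot, until the notch hidden underneath comes to the top and the lock pin resting on the drum drops fully home into it. Then swing the steel keeper right over the head of the pin and let go. Never load the drum with more than 18 N, and leave the tumbler, jar, spool and scissors where they are.

Things in the scene. Friction and masses are not known exactly. Their poses are not given: they have to be found in the camera images.
- stand: Fixed plywood base of the winder, 170 x 230 x 15 mm. Origin under its centre on the table; x points away from the robot (yaw within 0.35 rad), y along the drum's axle to the left, z up. A post at y 99 mm carries an aluminium guide plate (x -25..25, y 30..110, z 144..168 mm) over the drum's left end; the rest of the drum is open from above.
- cradle: Axle between two cheeks (12 mm plywood at y -75 and 75 mm, 110 mm high), on springs: yields 1 mm per 5 N, 6 mm at most. Origin on the axle at mid-drum, 85 mm above the table; axes as the stand's. Carries the wooden drum, 110 mm diameter, 130 mm long (y -65..65). It turns with a drag of about 0.1 N m and stays where left; its angle is not measured. Fingers must load it with less than 18 N in all.
- drum_top (a point): Mean top, 140 mm up, of the drum's smooth open part (stand x 0, y -33 mm), the place for fingers; this part (y -65..29 mm) is bored 5 mm off centre: its top stands 135 to 145 mm up, changing as it turns: follow it, pressing 4 to 8 N. The notch, 17 mm wide, 14 mm deep, is cut only at the left end (y 31..65 mm). It starts unseen, low on the robot's side, 85 to 161 degrees before the top, turning the top to the stand's +x.
- guide (a point): Centre of the pin's hole, on the upper face of the guide plate (stand x 0, y 46, z 168 mm). Hole 13.2 mm, 24 mm long.
- pin: Loose steel lock pin upright in the guide: 60 g, shank 12 x 40 mm, head 24 mm wide, 8 mm thick. Origin: centre of the foot. It starts with the foot on the drum, 140 mm up, head 12 mm clear of the plate; over the notch it drops 12 mm by itself till the head lies on the plate. Keep the rim below 0.1 m/s. While the drum is pushed the pin may hang on the notch's side; it falls when the drum is let go.
- keeper (a joint): Angle of the steel keeper bar (12 mm wide, 6 mm thick, underside 178 mm above the table) about an upright pivot at stand x 0, y 95 mm. At 0 it points to the robot (stand -x); it grows anticlockwise seen from above, is central over the pin's head at 1.57, stops at 1.62. Starts at 0 to 0.4, stays where left (0.03 N m friction). It passes over the head only with the pin home.
- peg_top (a point): Centre of the top of the keeper's upright black peg, 12 mm diameter, 28 mm tall (184 to 212 mm above the table), 75 mm from the pivot: to push or pinch from above.
- tumbler: Glass tumbler, 72 mm diameter, 100 mm tall, origin under its centre; leave alone.
- jar: Glass jar with lid, 72 mm diameter, 95 mm tall, origin under its centre; leave alone.
- spool: Empty white plastic ribbon spool, 56 mm diameter, 34 mm tall, origin under its centre; leave alone.
- scissors: Scissors with black handles lying flat, 165 mm long along their x, 8 mm thick; origin at the rivet on the table; leave alone.
Mind the look-alikes: they are no part of the job. What is meant by the pin is not blue or yellow, and is the smaller of those in its own colour.

How it is judged:
On the way:
1. the drum is turned until the pin drops home into the notch (z of pin in the frame of stand below 0.1305 m and horizontal distance between pin and guide below 0.006 m), for 0.2 s.
At the end, for the whole second after the job is handed in: The pin stands upright in its guide, dropped home into the notch (foot at least 9.5 mm below the drum's top, within 6 mm of the hole's axis, at rest), and the keeper lies over its head (joint above 1.4 rad) (all of step 1 and angle between pin's own z axis and vertical below 0.12 rad and value of joint keeper above 1.4 rad and linear speed of pin below 0.02 m/s); the robot touches nothing.
It fails at once if the fingers load the drum with more than 18 N (contact force between the fingers and cradle above 18 N).
It fails at once if a bystander is moved by more than 30 mm (distance of any of tumbler, jar, spool, scissors from where it was at the start of the episode above 0.03 m).
It also fails if it takes over 72 s, if anything falls off the work surface, if the arm or the gripper's body presses on something with over 40 N, if the wrist force passes 120 N, or if a joint passes its speed limit or range.

ROBOT

A 6-joint arm with a two-finger parallel gripper is mounted at the origin on the work surface. World frame = base frame: x ahead of the robot, y to its left, z up, the work surface at z = 0. Lengths are in m, angles in rad, forces in N, time in s.
With the tool pointing down it reaches from about 0.375 to 0.9 m from the base axis. Payload 3.1 kg.
Tool frame: the origin (TCP) lies between the finger pads; the fingertips stand 11 mm ahead of it and the grasp point (between the pads) lies 8 mm behind it; z points along the fingers, y is the direction in which the jaws open and shut (so a half turn about z gives the same grasp; the last joint's range is limited). The gripper opens to 85 mm and grips with 20 to 120 N. Pads are 22 mm wide; open, the fingers measure 114 mm over their backs; the gripper's body (76 mm by 85 mm) begins 54 mm behind the grasp point. The pads swing forward as they close: fully open they stand 13 mm farther back than shut.
Start: joints at [1.046, 0.527, 1.433, -0, 1.181, -0.178], TCP at [0.212, 0.588, 0.242] pointing down, gripper open.
Joint ranges: [-3.08, 3.08], [-0.75, 2.2], [0.22, 2.44], [-1.43, 4.57], [0, 2.65], [-2.85, 2.85]. Speed limits (rad/s): [2.79, 2.79, 3.14, 3.14, 3.14, 3.14].

INTERFACE

Orientations are given as a unit quaternion [x, y, z, w].
In Python, from station import manip gives the robot as it stands. The module is installed in compiled form; this text tells all that it offers.
- The arm moves only by the tool arm_command, never from a script. Its argument "rows" is a list of rows, each a list of 3 entries, a list of its own where there are three numbers: the shift along the world's x, y, z in mm, then the turn about the world's z in rad, then the closure, from -1 (fully open) to 1 (shut), so that 0 is half open. A call has 1 to 12 rows; each row shifts and turns the commanded pose from where the row before left it; what a row does not reach is not made up. A row lasts 1/8 s, in which the tool goes at most 62.5 mm and 10.7 degrees, less where a joint would pass 70% of its speed; a pose out of reach is approached as far as the arm can. A call with a gripper value outside its range is refused whole. The fingers move at their own pace and stop on an object; "squeeze" is the grip in N (left out, the last holds). Time passes only in rows, so rows that do not move let the fingers close. It gives the time, the measured TCP pose, the force and the opening at its end, in the units of the state.
- manip.sense(): the state, without advancing time (a new reading comes with each control period).
- manip.snapshot(name): name is "side" or "top"; returns the picture (420x560x3 uint8, blue, green, red); there is no depth.
- manip.get_calibration(name): a dict with "fovy" (degrees; the focal length in pixels is half the picture's height over the tangent of half this angle, whatever the lens; pixels are square), "cx", "cy" (the principal point, pixels), "R" (3x3) and "t" (3): a world point X has camera coordinates R X + t. Camera axes: x right, y down, z forward; pixel columns grow to the right and rows downward; lengths in m; the calibration is good to about 2 mm. A picture is of the moment at which its call begins. get_calibration takes no time and is no camera call.
- manip.sign_off(): hands the job in, once; it reports no verdict.
The state is a dict: "t": time; "q": joint angles; "qd": joint speeds; "tau": joint torques, N m; "tcp_pos": TCP position; "tool_rot": TCP orientation; "force": force on the tool from outside, world axes, zero at the start; "ft_torque": the same for the moment, N m; "finger_gap": opening from 0.0 (shut) to 1.0 (fully open).
Only numpy, scipy, OpenCV 4.12 (cv2) and the standard library are available. Lean on these libraries where they do the work, as an engineer would, in place of code of your own. Each camera call takes 0.05 s, during which the arm holds its last target.

## Working session

There is one attempt and no reset: what is moved stays moved. The work goes in short steps, Python scripts to look and compute and a tool call to move; the robot and the scene stay as the last step left them, time stands still between calls to the robot, and variables do not carry over. Pictures are saved under pics/ and viewed, and the job is handed in when it is done.

Besides the shell and the picture viewer there is one more tool, called as name([rows], argument=value, ...), one row to a line, values as JSON. arm_command: Moves the arm, as the interface text tells. Its arguments: {"type":"object","properties":{"rows":{"type":"array","items":{"type":"array"}},"squeeze":{"type":"number"}},"required":["rows"]}

```bash
mkdir -p pics; python3 - <<'E'
from station import manip
import cv2,numpy as np
for n in("side","top"):
    im=manip.snapshot(n); cv2.imwrite(f"pics/{n}0.png",im)
    c=manip.get_calibration(n); print(n,c)
print(manip.sense())
E
```

```text
side {'fovy': 57.42929866030232, 'cx': 272.6375031782162, 'cy': 209.43286565861354, 'R': array([[ 0.80312631, -0.59580721, -0.00137731],
       [-0.44416765, -0.59717776, -0.66790255],
       [ 0.39711866,  0.53702187, -0.74424746]]), 't': array([-0.46240737,  0.36553569,  0.59338361])}
top {'fovy': 43.793971306148336, 'cx': 269.6902892607652, 'cy': 214.54312457613875, 'R': array([[ 0.01866817, -0.99976077,  0.0113978 ],
       [-0.99489049, -0.01970609, -0.0990181 ],
       [ 0.09921902, -0.00949108, -0.99502035]]), 't': array([-0.01329602,  0.60661426,  1.07513602])}
{'t': 0.1, 'q': array([ 1.04648921e+00,  5.28393754e-01,  1.43380256e+00, -1.20897681e-05,
        1.18140299e+00, -1.78533580e-01]), 'qd': array([-6.86353663e-04, -1.94634262e-03, -4.24175474e-03, -1.33027811e-03,
       -1.51379245e-03, -4.34773998e-05]), 'tau': array([-4.76941696e-04, -4.43302810e+01, -1.78586501e+01, -2.56417698e-04,
        3.84877523e-03,  1.42026133e-05]), 'tcp_pos': array([0.21149805, 0.58744848, 0.2414098 ]), 'tool_rot': array([ 1.72024444e-01,  9.85092170e-01, -9.43929688e-04, -3.40127445e-04]), 'force': array([ 0.48807439, -0.1193455 ,  0.24623301]), 'ft_torque': array([0.03283583, 0.00930848, 0.02430397]), 'finger_gap': 0.9951384506421206}
```

View pics/side0.png

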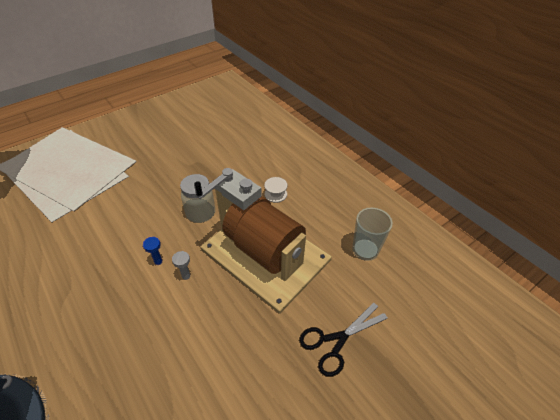

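View pics/top0.png

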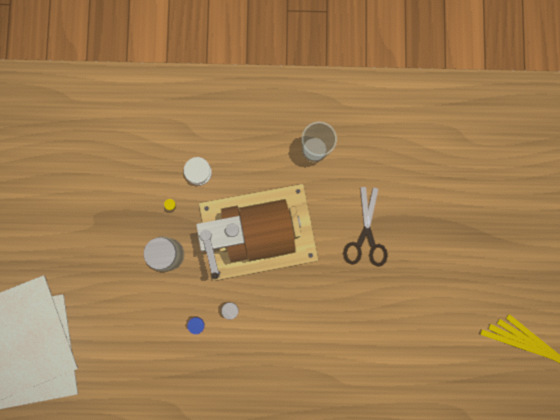

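```bash
python3 - <<'E'
import cv2
a=cv2.imread("pics/top0.png")[170:330,140:340]; cv2.imwrite("pics/topc.png",cv2.resize(a,None,fx=4,fy=3.7,interpolation=cv2.INTER_CUBIC)[:600] if 0 else cv2.resize(a[:150],None,fx=4,fy=4,interpolation=cv2.INTER_CUBIC))
a=cv2.imread("pics/side0.png")[160:310,170:370]; cv2.imwrite("pics/sidec.png",cv2.resize(a,None,fx=4,fy=4,interpolation=cv2.INTER_CUBIC))
E
```

```text
(no output)
```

View pics/topc.png

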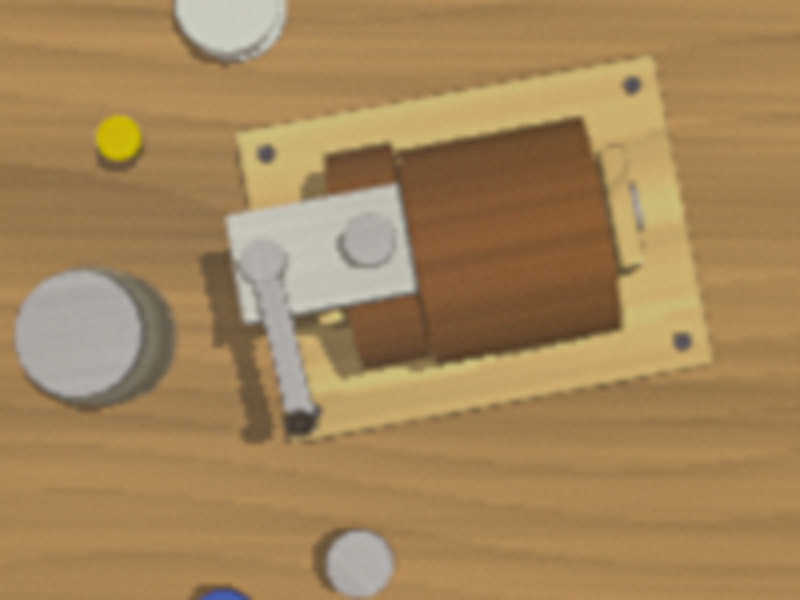

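View pics/sidec.png

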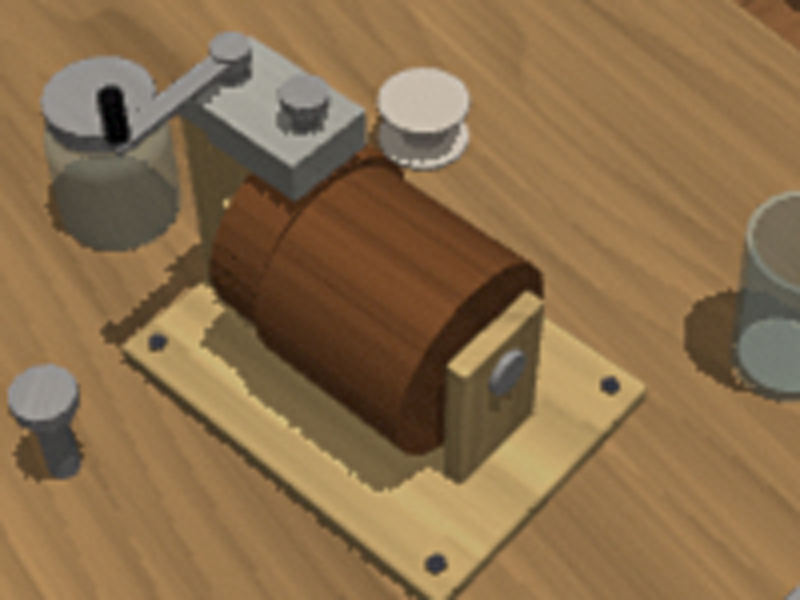

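```bash
cat > h.py <<'E'
import numpy as np,cv2
from station import manip
from scipy.optimize import least_squares
C={n:manip.get_calibration(n) for n in("side","top")}
def proj(n,X):
    c=C[n];f=210/np.tan(np.radians(c["fovy"]/2));p=np.asarray(X)@c["R"].T+c["t"]
    return np.stack([c["cx"]+f*p[...,0]/p[...,2],c["cy"]+f*p[...,1]/p[...,2]],-1)
E
cat > fit.py <<'E'
from h import *
T=[((85,115,15),(238,131)),((85,-115,15),(653,57)),((-85,-115,15),(712,361)),((25,110,168),(228,214)),((25,30,168),(398,184)),((-25,30,168),(415,292)),((-25,110,168),(242,325)),((0,46,188),(368,238))]
S=[((-85,115,15),(122,345)),((85,-115,15),(645,388)),((-85,-115,15),(437,600)),((25,30,168),(365,115)),((-25,30,168),(295,178)),((25,110,168),(250,38)),((0,46,188),(303,88))]
def W(p,X):
    X=np.array(X)/1000.;c,s=np.cos(p[2]),np.sin(p[2])
    return np.stack([p[0]+c*X[...,0]-s*X[...,1],p[1]+s*X[...,0]+c*X[...,1],X[...,2]],-1)
def res(p):
    r=[]
    for n,L,o in(("top",T,(140,170)),("side",S,(170,160))):
        X=[a for a,_ in L];u=(np.array([b for _,b in L])+.5)/4-.5+o
        r.append(proj(n,W(p,X))-u)
    return np.vstack(r).ravel()
s=least_squares(res,[.6,.1,0.1],loss="soft_l1");p=s.x
if __name__=="__main__":
    print(p);print(res(p).reshape(-1,2).round(1))
    for nm,X in dict(drum=(0,-33,140),guide=(0,46,168),pivot=(0,95,178)).items(): print(nm,W(p,X).round(4))
    def rk(a):
        L=W(p,np.array([75*-np.cos(a[0]),95-75*np.sin(a[0]),212.]))
        ut=(np.array([302,416])+.5)/4-.5+(140,170);us=(np.array([110,90])+.5)/4-.5+(170,160)
        return np.r_[proj("top",L)-ut,proj("side",L)-us]
    k=least_squares(rk,[.2]);print("keeper",k.x,k.fun)
    a=k.x[0]
    print("peg",W(p,(-75*np.cos(a),95-75*np.sin(a),212)))
E
python3 fit.py
```

```text
[0.57144534 0.02214896 0.20002556]
[[-0.7 -0.2]
 [ 0.7 -0.6]
 [ 0.9  1.1]
 [-0.4  0.2]
 [-0.2 -0.1]
 [ 0.3 -0.4]
 [ 0.6 -0.9]
 [ 0.5  0.5]
 [-0.9 -0.2]
 [ 1.1 -0.7]
 [ 0.1  1.4]
 [ 0.  -1.2]
 [-1.  -2.7]
 [-0.4 -0.7]
 [-0.2  1. ]]
drum [ 0.578  -0.0102  0.14  ]
guide [0.5623 0.0672 0.168 ]
pivot [0.5526 0.1153 0.178 ]
keeper [0.08649482] [-0.46034626  1.48078514  0.35074541  1.42556576]
peg [0.4806269  0.09405859 0.212     ]
```

arm_command([
  [[0,0,40],0,1],
  [[30,-52,0],0.05,1],
  [[30,-52,0],0.05,1],
  [[30,-52,0],0.05,1],
  [[30,-52,0],0.05,1],
  [[30,-52,0],0.05,1],
  [[30,-52,0],0.05,1],
  [[30,-52,0],0.05,1],
  [[30,-52,0],0.05,1],
  [[30,-52,0],0.05,1],
  [[30,-52,0],0.05,1],
  [[30,-52,0],0.05,1],
], squeeze=30)

```text
t: 1.6
tcp_pos: [0.5423, 0.0142, 0.282]
tool_rot: [-0.103, 0.995, 0.0, -0.0]
force: [1.5, 0.1, 0.7]
finger_gap: 0.001
```

arm_command([
  [[8,-14,-20],0,1],
  [[8,-14,-30],0,1],
  [[0,0,-30],0,1],
  [[0,0,-30],0,1],
  [[0,0,0],0,1],
  [[0,0,0],0,1],
])

```text
t: 2.35
tcp_pos: [0.5584, -0.012, 0.173]
tool_rot: [-0.102, 0.995, -0.0, 0.001]
force: [-0.8, 0.5, 0.5]
finger_gap: 0.0
```

```bash
cat > shot.py <<'E'
import sys;from h import *
k=sys.argv[1]
b={"side":(170,150),"top":(140,150)}
im=[]
for n in("side","top"):
    a=manip.snapshot(n);x,y=b[n];im.append(cv2.resize(a[y:y+150,x:x+200],None,fx=2,fy=2,interpolation=cv2.INTER_CUBIC)) 
cv2.imwrite(f"pics/{k}.png",np.hstack(im))
s=manip.sense();print(s["t"],s["tcp_pos"].round(4),s["force"].round(2),s["ft_torque"].round(2))
E
python3 shot.py a1
```

```text
2.45 [ 0.5588 -0.0121  0.1737] [ 0.18 -0.08 -0.32] [ 0.02 -0.03  0.02]
```

View pics/a1.png

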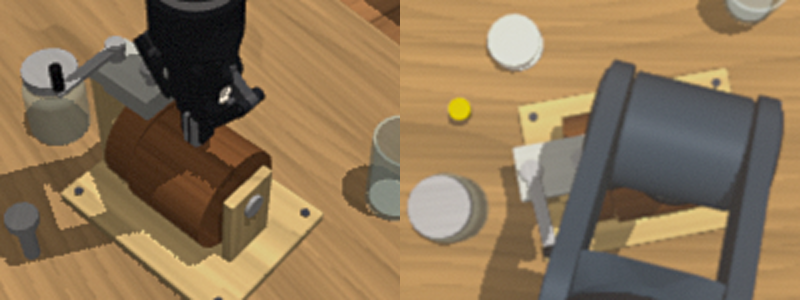

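arm_command([
  [[0,0,-8],0,1],
  [[0,0,-6],0,1],
  [[0,0,0],0,1],
])

```text
t: 2.82
tcp_pos: [0.5573, -0.0119, 0.1578]
tool_rot: [-0.102, 0.995, 0.0, -0.001]
force: [0.1, -0.9, 0.3]
finger_gap: 0.001
```

arm_command([
  [[0,0,-2],0,1],
  [[0,0,0],0,1],
])

```text
t: 3.08
tcp_pos: [0.5578, -0.012, 0.1562]
tool_rot: [-0.102, 0.995, 0.0, -0.0]
force: [-0.2, -0.1, 0.5]
finger_gap: 0.004
```

arm_command([
  [[0,0,-2],0,1],
  [[0,0,0],0,1],
])

```text
t: 3.32
tcp_pos: [0.5577, -0.012, 0.1542]
tool_rot: [-0.102, 0.995, 0.0, -0.0]
force: [0.4, -0.5, 0.2]
finger_gap: 0.001
```

arm_command([
  [[0,0,-2],0,1],
  [[0,0,0],0,1],
])

```text
t: 3.58
tcp_pos: [0.5577, -0.012, 0.1521]
tool_rot: [-0.102, 0.995, 0.0, -0.0]
force: [0.5, 0.8, 0.0]
finger_gap: -0.0
```

arm_command([
  [[0,0,-2],0,1],
  [[0,0,0],0,1],
])

```text
t: 3.82
tcp_pos: [0.5577, -0.012, 0.1501]
tool_rot: [-0.102, 0.995, 0.0, -0.0]
force: [-0.9, 0.4, 0.5]
finger_gap: 0.0
```

arm_command([
  [[0,0,-1.5],0,1],
  [[0,0,0],0,1],
])

```text
t: 4.08
tcp_pos: [0.5577, -0.012, 0.1487]
tool_rot: [-0.102, 0.995, 0.0, -0.0]
force: [-0.3, 1.1, -0.9]
finger_gap: 0.001
```

arm_command([
  [[0,0,-1.5],0,1],
  [[0,0,0],0,1],
])

```text
t: 4.32
tcp_pos: [0.558, -0.012, 0.1475]
tool_rot: [-0.102, 0.995, -0.0, 0.0]
force: [-0.1, -0.6, 1.9]
finger_gap: -0.0
```

arm_command([
  [[0,0,-1],0,1],
  [[0,0,0],0,1],
])

```text
t: 4.58
tcp_pos: [0.558, -0.0121, 0.1467]
tool_rot: [-0.102, 0.995, -0.0, 0.0]
force: [-0.8, 0.4, 5.0]
finger_gap: -0.001
```

arm_command([
  [[2.9,0.6,0.1],0,1],
  [[2.9,0.6,0.2],0,1],
])

```text
t: 4.82
tcp_pos: [0.562, -0.0112, 0.1468]
tool_rot: [-0.102, 0.995, -0.0, -0.002]
force: [-4.7, -2.1, 8.1]
finger_gap: 0.002
```

arm_command([
  [[4,0.8,0.6],0,1],
  [[4,0.8,0.6],0,1],
])

```text
t: 5.08
tcp_pos: [0.5706, -0.0094, 0.1483]
tool_rot: [-0.102, 0.995, -0.0, -0.001]
force: [-4.2, -0.7, 7.2]
finger_gap: 0.003
```

arm_command([
  [[4,0.8,0.5],0,1],
  [[4,0.8,0.5],0,1],
])

```text
t: 5.32
tcp_pos: [0.5785, -0.0077, 0.1491]
tool_rot: [-0.102, 0.995, -0.0, -0.001]
force: [-3.6, -1.4, 6.7]
finger_gap: 0.0
```

arm_command([
  [[4,0.8,0.3],0,1],
  [[4,0.8,0.3],0,1],
])

```text
t: 5.58
tcp_pos: [0.5866, -0.0061, 0.1497]
tool_rot: [-0.102, 0.995, 0.0, -0.001]
force: [-2.9, -0.7, 5.6]
finger_gap: 0.002
```

arm_command([
  [[4,0.8,0.3],0,1],
  [[4,0.8,0.3],0,1],
])

```text
t: 5.82
tcp_pos: [0.5955, -0.0043, 0.1499]
tool_rot: [-0.102, 0.995, 0.0, -0.0]
force: [-0.8, -0.1, 0.5]
finger_gap: 0.0
```

arm_command([
  [[2,0.4,-0.8],0,1],
  [[2,0.4,-0.8],0,1],
])

```text
t: 6.08
tcp_pos: [0.5997, -0.0036, 0.1482]
tool_rot: [-0.102, 0.995, 0.0, -0.0]
force: [-0.4, -0.8, 2.1]
finger_gap: 0.002
```

arm_command([
  [[4,0.8,-0.6],0,1],
  [[4,0.8,-0.6],0,1],
])

```text
t: 6.32
tcp_pos: [0.608, -0.0019, 0.1469]
tool_rot: [-0.102, 0.995, 0.0, 0.0]
force: [0.1, 0.5, -0.1]
finger_gap: 0.003
```

arm_command([
  [[0,0,9],0,1],
  [[-27,-5.5,0],0,1],
  [[-27,-5.5,0],0,1],
  [[0,0,-5],0,1],
  [[0,0,0],0,1],
])

```text
t: 6.95
tcp_pos: [0.5547, -0.0131, 0.1514]
tool_rot: [-0.102, 0.995, -0.0, 0.001]
force: [0.2, -0.4, -0.3]
finger_gap: -0.005
```

arm_command([
  [[0,0,-1],0,1],
  [[0,0,0],0,1],
])

```text
t: 7.2
tcp_pos: [0.5547, -0.013, 0.1503]
tool_rot: [-0.102, 0.995, -0.0, 0.001]
force: [0.8, -0.1, 0.9]
finger_gap: 0.003
```

arm_command([
  [[0,0,-1],0,1],
  [[0,0,0],0,1],
])

```text
t: 7.45
tcp_pos: [0.5543, -0.0131, 0.1496]
tool_rot: [-0.102, 0.995, -0.0, 0.001]
force: [0.3, -0.1, 3.0]
finger_gap: 0.003
```

arm_command([
  [[4,0.8,0.2],0,1],
  [[4,0.8,0.7],0,1],
])

```text
t: 7.7
tcp_pos: [0.5604, -0.0118, 0.1503]
tool_rot: [-0.102, 0.995, -0.0, -0.002]
force: [-4.0, -2.4, 6.8]
finger_gap: -0.001
```

arm_command([
  [[4,0.8,0.6],0,1],
  [[4,0.8,0.5],0,1],
])

```text
t: 7.95
tcp_pos: [0.5691, -0.01, 0.1516]
tool_rot: [-0.102, 0.995, -0.0, -0.001]
force: [-3.5, -1.2, 5.6]
finger_gap: 0.005
```

arm_command([
  [[4,0.8,0.3],0,1],
  [[4,0.8,0.3],0,1],
])

```text
t: 8.2
tcp_pos: [0.5771, -0.0083, 0.1522]
tool_rot: [-0.102, 0.995, -0.0, -0.001]
force: [-2.6, -1.6, 7.2]
finger_gap: 0.001
```

arm_command([
  [[4,0.8,0.3],0,1],
  [[4,0.8,0.2],0,1],
])

```text
t: 8.45
tcp_pos: [0.5852, -0.0066, 0.1528]
tool_rot: [-0.102, 0.995, -0.0, -0.001]
force: [-3.6, -2.0, 5.8]
finger_gap: -0.001
```

arm_command([
  [[4,0.8,0.1],0,1],
  [[4,0.8,-0.1],0,1],
])

```text
t: 8.7
tcp_pos: [0.5933, -0.005, 0.1526]
tool_rot: [-0.102, 0.995, 0.0, -0.001]
force: [-1.5, -0.2, 4.8]
finger_gap: 0.003
```

arm_command([
  [[4,0.8,-0.3],0,1],
  [[4,0.8,-0.4],0,1],
])

```text
t: 8.95
tcp_pos: [0.602, -0.0032, 0.1515]
tool_rot: [-0.102, 0.995, 0.0, 0.0]
force: [-0.5, 0.0, 1.2]
finger_gap: 0.0
```

arm_command([
  [[0,0,9],0,1],
  [[-24,-4.8,0],0,1],
  [[-24,-4.8,0],0,1],
  [[0,0,-4],0,1],
  [[0,0,0],0,1],
])

```text
t: 9.57
tcp_pos: [0.5547, -0.0131, 0.1566]
tool_rot: [-0.102, 0.995, -0.0, 0.001]
force: [0.9, -1.1, 0.4]
finger_gap: -0.003
```

arm_command([
  [[0,0,-1.5],0,1],
  [[0,0,0],0,1],
])

```text
t: 9.82
tcp_pos: [0.5543, -0.0129, 0.1549]
tool_rot: [-0.102, 0.995, -0.0, 0.0]
force: [0.1, 0.1, -0.4]
finger_gap: -0.003
```

```bash
python3 shot.py a2
```

```text
9.925 [ 0.554  -0.0129  0.155 ] [-0.55  0.3   0.67] [-0.01  0.    0.01]
```

View pics/a2.png

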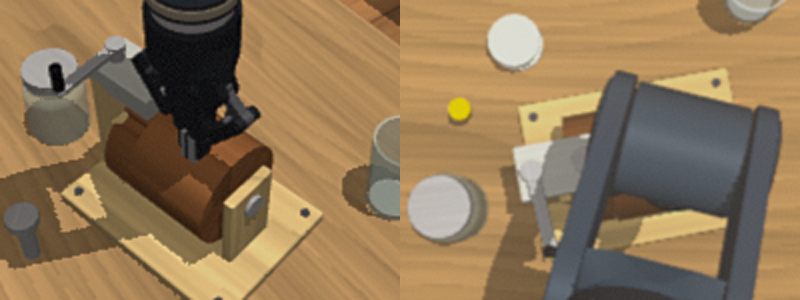

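arm_command([
  [[0,0,-1.5],0,1],
  [[0,0,0],0,1],
])

```text
t: 10.18
tcp_pos: [0.5535, -0.013, 0.1535]
tool_rot: [-0.102, 0.995, 0.0, -0.0]
force: [-0.3, -0.1, 0.7]
finger_gap: 0.001
```

```bash
python3 - <<'E'
import cv2
a=cv2.imread("pics/a2.png")[60:260,60:330]; cv2.imwrite("pics/a2c.png",cv2.resize(a,None,fx=2.9,fy=2.9,interpolation=cv2.INTER_CUBIC))
E
```

```text
(no output)
```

View pics/a2c.png

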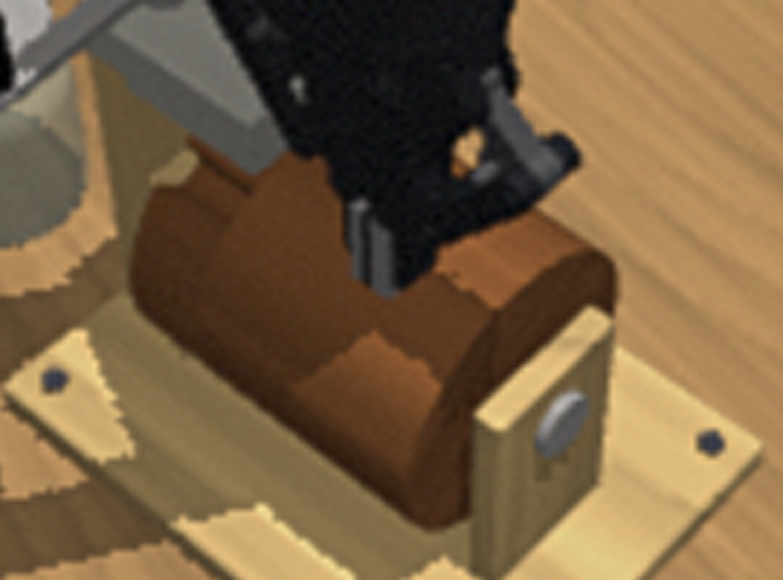

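arm_command([
  [[0,0,-0.9],0,1],
  [[0,0,0],0,1],
])

```text
t: 10.42
tcp_pos: [0.5537, -0.013, 0.1528]
tool_rot: [-0.102, 0.995, -0.0, 0.0]
force: [0.7, 0.4, 0.5]
finger_gap: 0.001
```

arm_command([
  [[4,0.8,0.3],0,1],
  [[4,0.8,0.6],0,1],
])

```text
t: 10.68
tcp_pos: [0.5607, -0.0113, 0.1536]
tool_rot: [-0.102, 0.995, 0.0, -0.001]
force: [-4.0, 0.5, 4.5]
finger_gap: 0.002
```

arm_command([
  [[4,0.8,0.3],0,1],
  [[4,0.8,0.3],0,1],
])

```text
t: 10.92
tcp_pos: [0.57, -0.0095, 0.1546]
tool_rot: [-0.102, 0.995, 0.0, 0.0]
force: [-1.5, 1.6, 5.5]
finger_gap: 0.001
```

arm_command([
  [[4,0.8,0.2],0,1],
  [[4,0.8,0.2],0,1],
])

```text
t: 11.18
tcp_pos: [0.5778, -0.0078, 0.1547]
tool_rot: [-0.102, 0.995, 0.0, -0.0]
force: [-3.3, 1.7, 4.7]
finger_gap: 0.003
```

arm_command([
  [[4,0.8,0.2],0,1],
  [[4,0.8,0.1],0,1],
])

```text
t: 11.42
tcp_pos: [0.5859, -0.0062, 0.1549]
tool_rot: [-0.102, 0.995, 0.0, 0.0]
force: [-2.3, 2.9, 4.7]
finger_gap: 0.004
```

arm_command([
  [[4,0.8,0],0,1],
  [[4,0.8,-0.1],0,1],
])

```text
t: 11.68
tcp_pos: [0.5941, -0.0051, 0.1547]
tool_rot: [-0.102, 0.995, -0.0, 0.0]
force: [-2.4, 0.6, 3.6]
finger_gap: -0.001
```

arm_command([
  [[0,0,20],0,1],
  [[-20,-24,20],0,1],
  [[-20,-34,10],0,1],
  [[0,0,0],0,1],
])

```text
t: 12.18
tcp_pos: [0.5541, -0.0657, 0.2054]
tool_rot: [-0.1, 0.995, -0.001, 0.001]
force: [-0.9, 0.1, -0.1]
finger_gap: 0.002
```

```bash
python3 shot.py a3
```

```text
12.275 [ 0.5544 -0.0637  0.2046] [-0.27 -0.27  0.41] [ 0.05 -0.05 -0.  ]
```

View pics/a3.png

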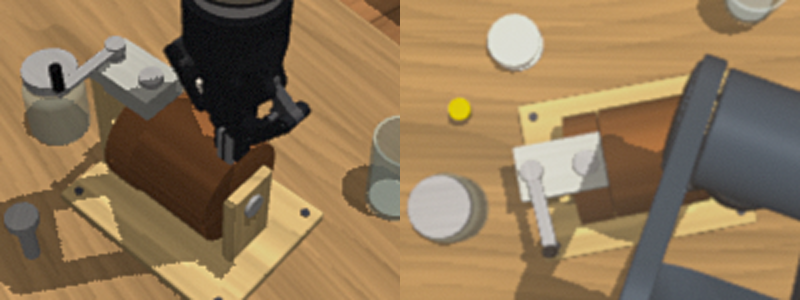

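```bash
python3 - <<'E'
from fit import *
a=manip.snapshot("side")
cv2.imwrite("pics/a3c.png",cv2.resize(a[160:235,200:300],None,fx=8,fy=8,interpolation=cv2.INTER_CUBIC))
for z in(176,188): print(z,(proj("side",W(p,(0,46,z)))-(200,160)+.5)*8)
E
```

```text
176 [367.97172691 221.34757973]
188 [365.18040917 184.63693222]
```

View pics/a3c.png

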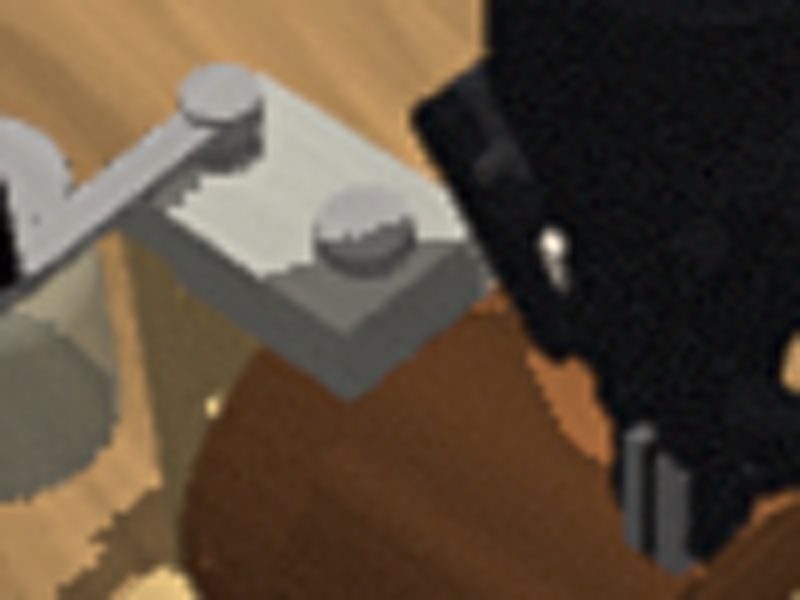

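arm_command([
  [[0,0,55],0,1],
  [[-6.8,14.5,0],-0.18,0],
  [[-6.8,14.5,0],-0.18,0],
  [[-6.8,14.5,0],-0.18,0],
  [[-6.8,14.5,0],-0.18,0],
  [[-6.8,14.5,0],-0.18,0],
  [[-6.8,14.5,0],-0.18,0],
  [[-6.8,14.5,0],-0.18,0],
  [[-6.8,14.5,0],-0.18,0],
  [[-6.8,14.5,0],-0.18,0],
  [[-6.8,14.5,0],-0.18,0],
  [[-6.8,14.5,0],-0.18,0],
])

```text
t: 13.82
tcp_pos: [0.479, 0.0978, 0.2593]
tool_rot: [0.777, 0.629, 0.0, 0.0]
force: [-0.7, 1.0, 0.3]
finger_gap: 0.501
```

arm_command([
  [[0,0,0],-0.18,0],
  [[0,0,0],-0.18,0],
  [[0,0,0],-0.18,0],
  [[0,0,0],-0.18,0],
  [[0,0,0],-0.18,0],
  [[0,0,0],-0.18,0],
  [[0,0,0],0,0],
])

```text
t: 14.7
tcp_pos: [0.4791, 0.0973, 0.2593]
tool_rot: [0.99, 0.144, -0.0, -0.0]
force: [0.6, 0.4, 0.2]
finger_gap: 0.501
```

```bash
python3 shot.py a4; python3 - <<'E'
from h import *
for n in("side","top"):
    s=manip.sense();print(proj(n,s["tcp_pos"]),s["finger_gap"],s["tool_rot"])
E
```

```text
14.8 [0.479  0.097  0.2595] [ 0.27  0.49 -0.22] [ 0.04 -0.03 -0.05]
[191.56277882 162.62864341] 0.4999372033577654 [ 9.89535351e-01  1.44290610e-01 -9.67795762e-05 -1.29186308e-05]
[210.15457462 276.55119134] 0.4999372033577654 [ 9.89535351e-01  1.44290610e-01 -9.67795762e-05 -1.29186308e-05]
```

View pics/a4.png

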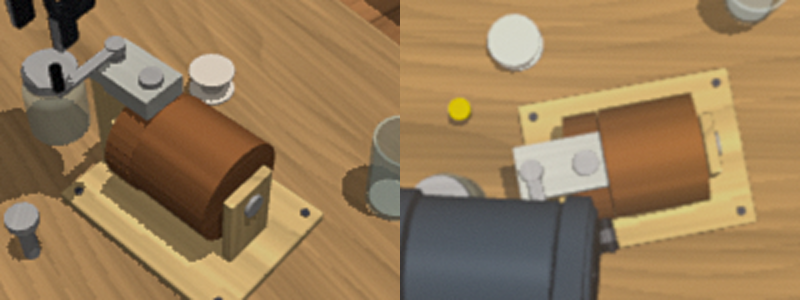

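arm_command([
  [[1.6,-3,-20],0,0],
  [[0,0,-18],0,0],
  [[0,0,-12],0,0],
  [[0,0,-6],0,0],
  [[0,0,0],0,0],
])

```text
t: 15.42
tcp_pos: [0.4804, 0.0935, 0.2036]
tool_rot: [0.99, 0.143, -0.0, -0.0]
force: [0.1, -0.1, 0.3]
finger_gap: 0.499
```

```bash
python3 - <<'E'
from fit import *
a=manip.snapshot("side")
cv2.imwrite("pics/a5c.png",cv2.resize(a[130:230,140:260],None,fx=6,fy=6,interpolation=cv2.INTER_CUBIC))
E
```

```text
(no output)
```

View pics/a5c.png

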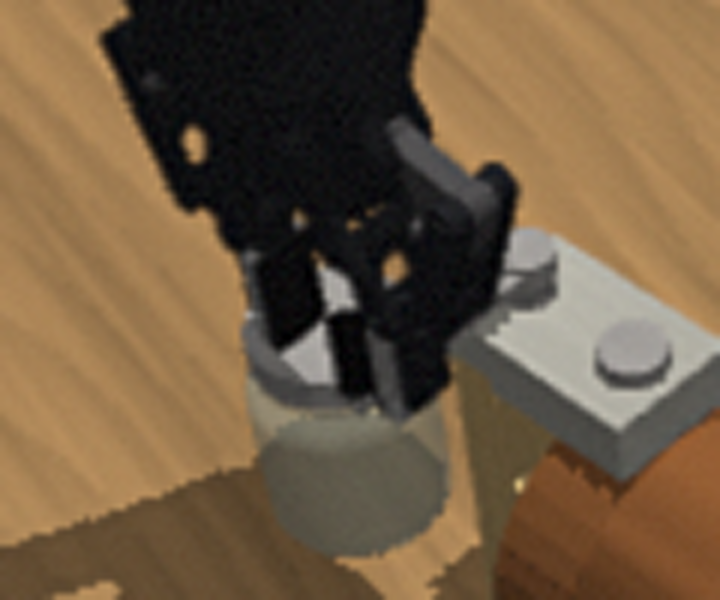

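```bash
python3 - <<'E'
from fit import *
ks=np.linspace(.09,1.62,17)
P=W(p,np.stack([-75*np.cos(ks),95-75*np.sin(ks),ks*0+200],-1))*1000
print(np.diff(P,axis=0)[:,:2].round(1).tolist(),P[-1],np.diff(ks)[0])
E
```

```text
[[2.4, -6.8], [3.0, -6.5], [3.6, -6.2], [4.2, -5.8], [4.7, -5.4], [5.2, -4.9], [5.7, -4.4], [6.1, -3.8], [6.4, -3.2], [6.7, -2.6], [6.9, -2.0], [7.1, -1.3], [7.1, -0.6], [7.2, 0.1], [7.1, 0.8], [7.0, 1.4]] [571.06865789  42.57208893 200.        ] 0.09562499999999999
```

arm_command([
  [[0,0,-4],0,0.4],
  [[0,0,0],0,0.4],
  [[0,0,0],0,0.4],
])

```text
t: 15.85
tcp_pos: [0.4805, 0.0935, 0.2]
tool_rot: [0.99, 0.142, 0.0, 0.0]
force: [-0.1, -0.1, 0.9]
finger_gap: 0.303
```

arm_command([
  [[2.4,-6.8,0],0.09,0.4],
  [[3,-6.5,0],0.09,0.4],
  [[3.6,-6.2,0],0.09,0.4],
  [[4.2,-5.8,0],0.09,0.4],
  [[4.7,-5.4,0],0.09,0.4],
  [[5.2,-4.9,0],0.09,0.4],
  [[5.7,-4.4,0],0.09,0.4],
  [[6.1,-3.8,0],0.09,0.4],
])

```text
t: 16.85
tcp_pos: [0.5151, 0.0496, 0.1998]
tool_rot: [0.875, 0.483, -0.0, -0.0]
force: [-0.4, -0.0, 0.4]
finger_gap: 0.303
```

```bash
python3 shot.py a6
```

```text
16.95 [0.516  0.0493 0.1999] [-0.06 -0.45 -0.17] [-0.04  0.03 -0.02]
```

View pics/a6.png

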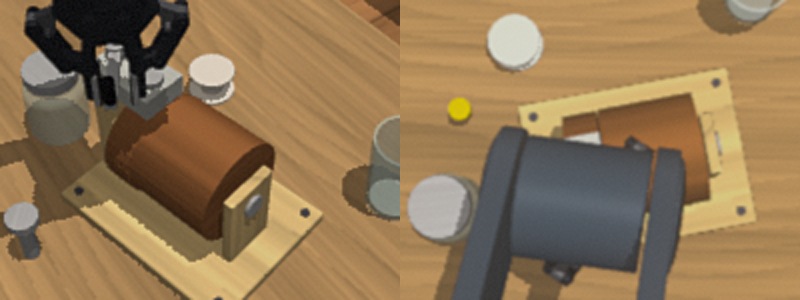

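arm_command([
  [[6.4,-3.2,0],0.09,0.4],
  [[6.7,-2.6,0],0.09,0.4],
  [[6.9,-2,0],0.09,0.4],
  [[7.1,-1.3,0],0.09,0.4],
  [[7.1,-0.6,0],0.09,0.4],
  [[7.2,0.1,0],0.09,0.4],
  [[7.1,0.8,0],0.09,0.4],
  [[0,0,0],0,0.4],
])

```text
t: 17.95
tcp_pos: [0.564, 0.041, 0.1998]
tool_rot: [0.685, 0.729, 0.0, 0.0]
force: [-0.8, 0.9, 0.4]
finger_gap: 0.3
```

```bash
python3 shot.py a7;  python3 - <<'E'
from fit import *
a=manip.snapshot("side")
cv2.imwrite("pics/a7c.png",cv2.resize(a[130:230,180:300],None,fx=6,fy=6,interpolation=cv2.INTER_CUBIC))
for k in (1.3,1.4,1.5,1.57): print(k,(proj("side",W(p,(-75*np.cos(k),95-75*np.sin(k),212)))-(180,130)+.5)*6)
E
```

```text
18.05 [0.5634 0.0411 0.1998] [-0.23 -0.08  0.04] [-0.01 -0.03 -0.02]
1.3 [397.66530984 332.01542263]
1.4 [419.10303961 321.65981579]
1.5 [438.85984036 310.01118615]
1.57 [451.57877998 301.16943628]
```

View pics/a7c.png

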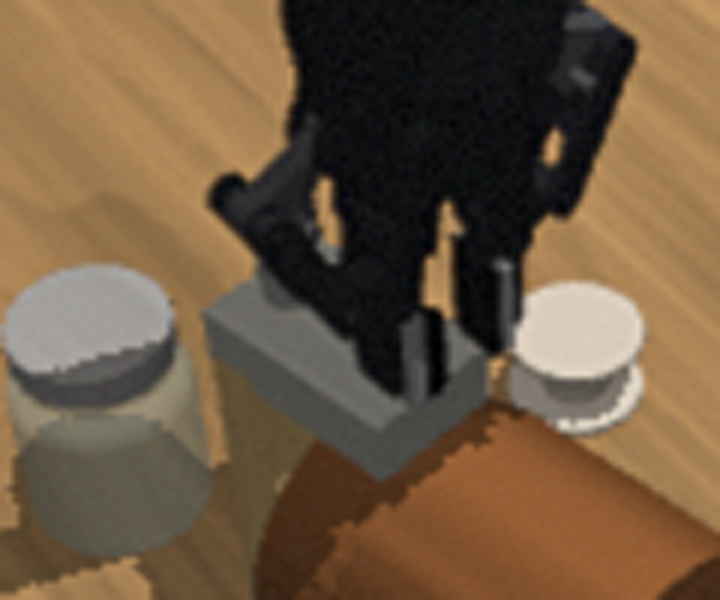

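arm_command([
  [[2.5,0.5,0],0,0.4],
  [[2.5,0.5,0],0,0.4],
  [[0,0,0],0,0.4],
])

```text
t: 18.48
tcp_pos: [0.5691, 0.0419, 0.1998]
tool_rot: [0.684, 0.73, 0.0, 0.0]
force: [0.5, 0.4, -0.1]
finger_gap: 0.303
```

arm_command([
  [[2,0.4,0],0,0.4],
  [[0,0,0],0,0.4],
])

```text
t: 18.73
tcp_pos: [0.571, 0.0423, 0.1998]
tool_rot: [0.684, 0.73, 0.0, 0.0]
force: [0.5, -0.3, 1.5]
finger_gap: 0.302
```

arm_command([
  [[-5,-1,0],0,0.4],
  [[0,0,15],0,0.4],
  [[0,0,35],0,0.4],
  [[-40,0,40],0,0.4],
  [[-60,0,20],0,0.4],
  [[-20,60,0],0,0.4],
  [[0,60,0],0,0.4],
  [[0,0,0],0,0.4],
])

```text
t: 19.73
tcp_pos: [0.4461, 0.1639, 0.3111]
tool_rot: [0.682, 0.732, 0.001, 0.001]
force: [-0.0, -0.4, -0.1]
finger_gap: 0.301
```

```bash
python3 shot.py a8;  python3 - <<'E'
from fit import *
o=[]
for n,(x,y) in dict(side=(200,150),top=(180,190)).items():
    a=manip.snapshot(n);o.append(cv2.resize(a[y:y+80,x:x+80],None,fx=5,fy=5,interpolation=cv2.INTER_CUBIC))
    for k in (1.4,1.5,1.57): print(n,k,(proj(n,W(p,(-75*np.cos(k),95-75*np.sin(k),212)))-(x,y)+.5)*5)
    print((proj(n,W(p,(0,46,176)))-(x,y)+.5)*5)
cv2.imwrite("pics/a8c.png",np.hstack(o))
E
```

```text
19.825 [0.4467 0.161  0.3104] [-0.08  0.69 -0.25] [-0.01  0.03 -0.  ]
side 1.4 [249.25253301 168.04984649]
side 1.5 [265.71653363 158.34265513]
side 1.57 [276.31564998 150.97453023]
[229.98232932 188.34223733]
top 1.4 [334.95305441 218.75758061]
top 1.5 [333.75702816 197.52776672]
top 1.57 [331.65997834 182.81276441]
[264.94991815 202.97069669]
```

View pics/a8c.png

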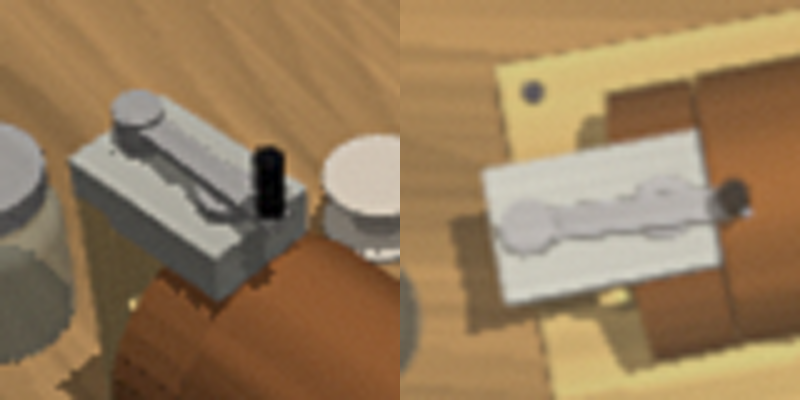

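View pics/a8.png

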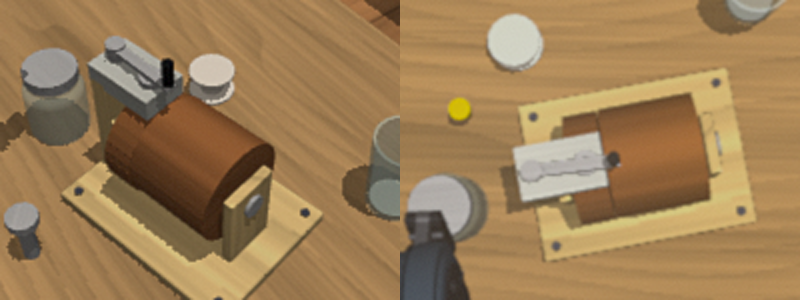

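```bash
python3 -c "
from station import manip
print(manip.sense()['t'],manip.sense()['force']);print(manip.sign_off())"
```

```text
19.925 [ 0.47053443 -0.17991117 -0.22553275]
the job is handed in; nothing more can be done
None
```

The winder is locked, and I handed it in at about 19.9 s. The sign-off gives no verdict, so what follows rests on my own checks.

- **Drum:** I turned it with the closed fingertips in three strokes. The highest downward load I read was about 8 N and the highest overall about 9.6 N. Force was only reported at the end of each short move, so a brief peak between readings could have gone unseen. The fingers lost contact at the end of the first two strokes, and I re-seated them for the next one.
- **Pin:** In the side picture the head centre was at crop pixel (365, 220). A home pin should show at (368, 221) and a raised one at (365, 185), so it had dropped fully.
- **Keeper:** I swung it by its peg, caged loosely between the fingers, then backed off and lifted clear. The last pictures put its angle at about 1.52 to 1.55 rad, above the 1.4 needed. That is slightly short of dead centre at 1.57, but the bar lies over the pin's head.
- **Rest of the scene:** The gripper was clear of everything at the end. In the last pictures the jar and spool showed no visible change, and the part of the tumbler in view looked unmoved. The scissors were outside those crops, but the arm never went near them.

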